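# Make up two grinder spindles

### The job

Make up the two upright spindles on the bench. Onto the spindle with the square base put the hubbed flange (plate down, as it lies), then the grey grinding wheel, then the hex nut on top; onto the spindle with the round base put the plain sleeve, then the step pulley on top of it, wide step down. Each part must sit fully down, flat on what is below it and be let go; leave the oil bottle, the wrench and the putter head where they are.

Things in the scene. Friction and masses are not known exactly. Their poses are not given: they have to be found in the camera images.
- spindle_square: Spindle with a SQUARE base: light grey plate 84 x 84 x 12 mm; a steel rod 10 mm in diameter rises from its centre, 50 mm above the base (tip 62 mm above the bench), the last 7 mm tapering to 5 mm. Fixed to the bench. Origin: centre of the base's underside on the bench, z up along the rod. x and y lie along the plate's sides.
- spindle_round: Spindle with a ROUND base: light grey disc 90 mm in diameter, 12 mm thick; a steel rod 10 mm in diameter rises from its centre, 50 mm above the base (tip 62 mm above the bench), the last 7 mm tapering to 5 mm. Fixed to the bench. Origin: centre of the base's underside on the bench, z up along the rod. 
- flange: Steel flange lying plate down: round plate 60 mm in diameter, 6 mm thick, marked with a circle of six dark bolt holes, with a round hub 34 mm in diameter rising 12 mm from it (18 mm tall in all). Through-bore 16 mm on its z axis. Origin: centre of its underside, z up. Loose, 0.13 to 0.22 kg; grip it by the hub.
- wheel: Grey grinding wheel lying flat: plain disc 64 mm in diameter, 20 mm thick. Through-bore 16 mm on its z axis. Origin: centre of its underside, z up. Loose, 0.10 to 0.18 kg; grip it across its rim.
- nut: Large steel hex nut lying flat: 38 mm across flats, 44 mm across corners, 20 mm tall. Its bore is hexagonal, 16 mm across flats, on its z axis. Origin: centre of its underside, z up. Its x axis is square to one pair of flats (the others every 60 degrees). Loose, 0.10 to 0.17 kg.
- sleeve: Plain steel sleeve standing on end: round tube 30 mm in outside diameter, 24 mm tall. Through-bore 16 mm on its z axis. Origin: centre of its underside, z up. Loose, 0.07 to 0.12 kg.
- pulley: Aluminium step pulley lying wide step down, 36 mm tall: steps 60 mm in diameter and 12 mm tall (bottom), 48 mm and 10 mm (middle), 36 mm and 14 mm (top). Through-bore 16 mm on its z axis. Origin: centre of its underside, z up. Loose, 0.12 to 0.21 kg; grip it by the top step.
- oil_bottle: Bystander: white upright oil bottle 54 mm in diameter, 140 mm tall. Origin: centre of its underside. Leave alone.
- wrench: Bystander: steel wrench 170 mm long lying on the bench. Origin: underside, about mid-length; x along its length. Leave alone.
- putter_head: Bystander: steel golf putter head, 26 x 105 x 20 mm blade with a low ledge behind it and a short upright tube (50 mm high) near one end. Origin: centre of the blade's underside; y along the blade. Leave alone.

How it is judged:
By the outcome, as a careful person would: the job done as asked, in the order asked, and still so for the second after the job is handed in, with the robot touching nothing.
It also fails if it takes over 136 s, if anything falls off the work surface, if the arm or the gripper's body presses on something with over 40 N, if the wrist force passes 120 N, or if a joint passes its speed limit or range.

### The arm

A 7-joint arm with a two-finger parallel gripper is mounted at the origin on the work surface. World frame = base frame: x ahead of the robot, y to its left, z up, the work surface at z = 0. Lengths are in m, angles in rad, forces in N, time in s.
With the tool pointing down it reaches from about 0.4 to 0.85 m from the base axis. Payload 4.5 kg.
Tool frame: the origin (TCP) lies on the centre line of the jaws, within the pads' length; the fingertips stand 17 mm ahead of it and the grasp point (between the pads) lies 2 mm behind it (r.tip_reach is the distance from the TCP to the fingertips, in m); z points along the fingers, y is the line along which they close (so a half turn about z gives the same grasp; the last joint's range is limited). The gripper opens to 88 mm and grips with 3 to 60 N. Pads are 18 mm wide; open, the fingers measure 123 mm over their backs; the gripper's body (75 mm by 187 mm) begins 45 mm behind the grasp point.
Start: joints at [-1.12, 0.689, -0.195, 1.565, 0.157, 0.902, -0.215], TCP at [0.253, 0.572, 0.256] pointing down, gripper open.
Joint ranges: [-3.01, 3.01], [-0.46, 2.08], [-1.47, 1.51], [0.13, 2.56], [-1, 4.14], [0.04, 2.09], [-2.66, 2.66]. Speed limits (rad/s): [2.57, 2.57, 3.14, 3.14, 3.14, 3.14, 3.14].

### API

Orientations are given as a unit quaternion [x, y, z, w].
In Python, from plant import r gives the robot as it stands.
- The arm moves only by the tool step_arm, never from a script. Its argument "steps" is a list of rows, each a list of 7 numbers: the shift along the tool's x, y, z in cm, then the turn, a rotation vector about the tool's x, y, z in degrees, then the gripper's target within -1 to 1 (shut at 1, half-way at 0, fully open at -1). A call has 1 to 8 rows; each row shifts and turns the commanded pose from where the row before left it, along the tool's axes as they then stand; what a row does not reach is not made up. A row lasts 1/8 s, in which the tool goes at most 62.5 mm and 10.7 degrees, less where a joint would pass 70% of its speed; a pose out of reach is approached as far as the arm can. A call with a gripper value outside its range is refused whole. The fingers move at their own pace and stop on an object; "force" is the grip in N (left out, the last holds). Time passes only in rows, so rows that do not move let the fingers close. It gives the time, the measured TCP pose, the force, the opening and the grip force at its end, in the units of the state.
- r.get_state(): the state, without advancing time (a new reading comes with each control period).
- r.snapshot(name): name is "scene" or "top"; returns a dict with "pixels" (420x560x3 uint8, red, green, blue), "fx", "fy", "cx", "cy" (pixels), "cam_to_world" (4x4, takes a point from camera to world coordinates). Camera axes: x right, y down, z forward; pixel columns grow to the right and rows downward; lengths in m; the calibration is good to about 2 mm. A picture is of the moment at which its call begins. There is no depth.
- r.finish_job(): hands the job in; it is judged then, once.
The state is a dict: "clock": time; "q": joint angles; "qd": joint speeds; "joint_torque": joint torques, N m; "tool_pos": TCP position; "eef_rot": TCP orientation; "contact_force": force on the tool from outside, world axes, zero at the start; "moment": the same for the moment, N m; "opening": opening from 0.0 (shut) to 1.0 (fully open); "finger_force": force on a finger pad.
Only numpy, scipy, OpenCV 4.12 (cv2) and the standard library are available. Lean on these libraries where they do the work, as an engineer would, in place of code of your own. Each camera call takes 0.05 s, during which the arm holds its last target. There are 200 camera calls.

## Working session

There is one attempt and no reset: what is moved stays moved. The work goes in short steps, Python scripts to look and compute and a tool call to move; the robot and the scene stay as the last step left them, time stands still between calls to the robot, and variables do not carry over. Pictures are saved under pics/ and viewed, at most 14 in all, crops included, and the job is handed in when it is done.

Besides the shell and the picture viewer there is one more tool, called after ">>>" as name(argument=value, ...) on one line, values as JSON. step_arm: Moves the arm, as the interface text tells. Its arguments: {"type":"object","properties":{"steps":{"type":"array","items":{"type":"array","items":{"type":"number"}}},"force":{"type":"number"}},"required":["steps"]}

```bash
ls; mkdir -p pics
python3 - <<'E'
from plant import r
import cv2,numpy as np
for n in("scene","top"):
    s=r.snapshot(n); cv2.imwrite(f"pics/{n}0.png",s["pixels"][:,:,::-1]); print(n,s["fx"],s["fy"],s["cx"],s["cy"],np.round(s["cam_to_world"],4).tolist())
print(r.get_state(), r.tip_reach)
E
```

```text
pics
scene 418.78688187225606 418.78688187225606 284.21098863659535 215.0033633344866 [[0.6955, 0.5705, -0.4368, 1.0291], [0.7185, -0.5437, 0.4339, -0.3748], [0.01, -0.6156, -0.788, 0.7696], [0.0, 0.0, 0.0, 1.0]]
top 506.4160043286639 506.4160043286639 281.1352455309488 214.88053748307502 [[-0.0115, -0.9985, 0.0532, 0.5481], [-0.9999, 0.0112, -0.0063, 0.0026], [0.0057, -0.0532, -0.9986, 1.0692], [0.0, 0.0, 0.0, 1.0]]
{'clock': 0.1, 'q': array([-1.12022576,  0.68987946, -0.19450767,  1.56619353,  0.1573223 ,
        0.90249243, -0.21510726]), 'qd': array([ 5.59673565e-05, -3.11375127e-03,  7.90982604e-04, -3.13887744e-03,
       -9.64873987e-04,  4.14754672e-04, -1.28711116e-03]), 'joint_torque': array([-3.39085833e-03, -5.28489447e+01, -1.27163574e+00, -1.53836739e+01,
       -5.25975355e-02,  1.93079104e-03,  4.38265761e-05]), 'tool_pos': array([0.25284635, 0.57101135, 0.25501518]), 'eef_rot': array([ 2.06847258e-01,  9.78372928e-01, -7.84873668e-04, -9.45154592e-05]), 'contact_force': array([-0.46973327,  0.39796478, -0.32408315]), 'moment': array([ 0.03170276, -0.00521812,  0.0089305 ]), 'finger_force': 0.0, 'opening': 0.9993117622722997} 0.017
```

View pics/top0.png

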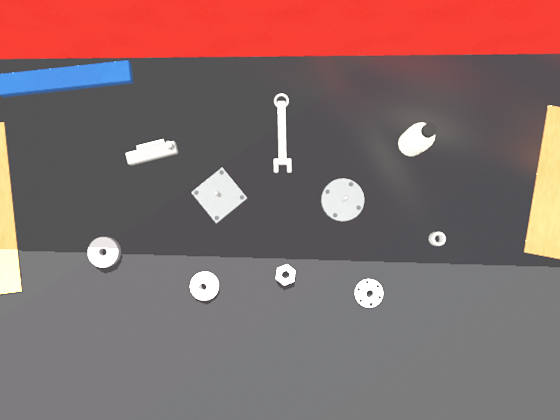

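View pics/scene0.png

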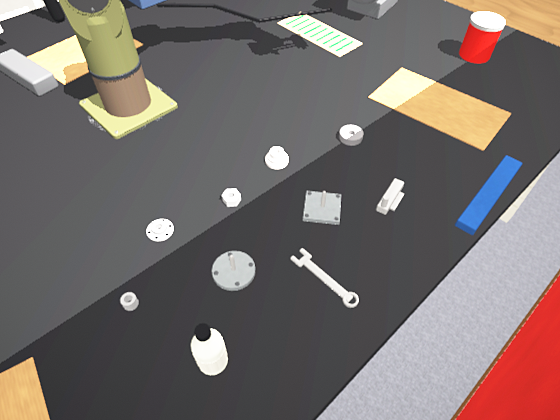

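The top view shows the wheel at (103,252), pulley (204,286), nut (286,275), flange (369,293), sleeve (437,239), square base (219,195) and round base (343,200). The scene view shows the same parts lying flat and clear of each other.

```bash
cat > h.py <<'E'
import numpy as np,cv2
from plant import r
def ray(s,uv,z):
    T=np.array(s["cam_to_world"]);d=T[:3,:3]@[(uv[0]-s["cx"])/s["fx"],(uv[1]-s["cy"])/s["fy"],1]
    return (T[:3,3]+d*(z-T[2,3])/d[2])[:2]
def proj(s,p):
    T=np.array(s["cam_to_world"]);c=T[:3,:3].T@(np.array(p)-T[:3,3]);return np.array([c[0]/c[2]*s["fx"]+s["cx"],c[1]/c[2]*s["fy"]+s["cy"]])
def blobs(s,near,thr=110,rad=45):
    g=cv2.cvtColor(s["pixels"],cv2.COLOR_RGB2GRAY);m=(g>thr).astype(np.uint8)
    n,l,st,c=cv2.connectedComponentsWithStats(m)
    i=min(range(1,n),key=lambda i:np.hypot(*(c[i]-near))+(1e3 if st[i,4]<40 else 0))
    cs,_=cv2.findContours((l==i).astype(np.uint8),cv2.RETR_EXTERNAL,cv2.CHAIN_APPROX_NONE)
    return max(cs,key=len)
E
python3 - <<'E'
from h import *
P={"wheel":((103,252),(351,134),.02,.01),"pulley":((204,286),(277,158),.036,.006),"nut":((286,275),(232,198),.02,.01),"flange":((369,293),(160,230),.018,.003),"sleeve":((437,239),(129,301),.024,.012),"sq":((219,195),(322,207),.012,.012),"rd":((343,200),(233,270),.012,.012)}
S={n:r.snapshot(n) for n in("top","scene")}
rows=[]
for k,(a,b,ht,zc) in P.items():
    o=[k]
    for n,uv in(("top",a),("scene",b)):
        s=S[n];c=blobs(s,uv);w=np.array([ray(s,p[0],zc) for p in c])
        hull=cv2.convexHull((w*1e4).astype(np.float32))
        M=cv2.moments(hull);cen=np.array([M["m10"],M["m01"]])/M["m00"]/1e4
        rc=cv2.minAreaRect((w*1e3).astype(np.float32))
        o+=[n,np.round(cen,4).tolist(),"mar",np.round(rc[0],1).tolist(),np.round(rc[1],1).tolist(),round(rc[2],1)]
    print(*o)
t=S["top"]["pixels"][130:320,80:460,::-1];cv2.imwrite("pics/t1.png",cv2.resize(t,None,fx=2.1,fy=2.1,interpolation=cv2.INTER_CUBIC))
E
```

```text
wheel top [0.7422, 0.2684] mar [743.3, 268.8] [40.3, 110.4] 13.6 scene [0.532, 0.3689] mar [533.7, 369.0] [66.1, 85.2] 46.6
pulley top [0.4268, 0.0649] mar [492.3, 3.6] [1178.4, 616.3] 89.2 scene [0.4565, 0.1623] mar [455.3, 163.4] [59.8, 84.8] 46.6
nut top [0.4273, 0.0647] mar [492.5, 3.6] [1174.0, 613.9] 89.2 scene [0.4816, -0.0101] mar [481.3, -9.9] [45.6, 61.2] 60.2
flange top [0.5518, -0.3312] mar [551.5, -330.9] [35.9, 31.6] 88.5 scene [0.4394, -0.1845] mar [439.5, -184.8] [60.1, 65.7] 55.2
sleeve top [0.5518, -0.3284] mar [551.5, -328.0] [35.6, 31.4] 88.5 scene [0.5522, -0.3285] mar [552.3, -328.7] [30.2, 44.0] 83.3
sq top [0.6478, 0.1261] mar [647.8, 126.2] [86.4, 85.9] 38.6 scene [0.6514, 0.1243] mar [650.6, 125.3] [85.4, 99.9] 38.7
rd top [0.6356, -0.1327] mar [635.4, -133.0] [90.2, 90.4] 89.1 scene [0.6395, -0.1347] mar [639.6, -135.4] [91.3, 93.3] 46.3
```

View pics/t1.png

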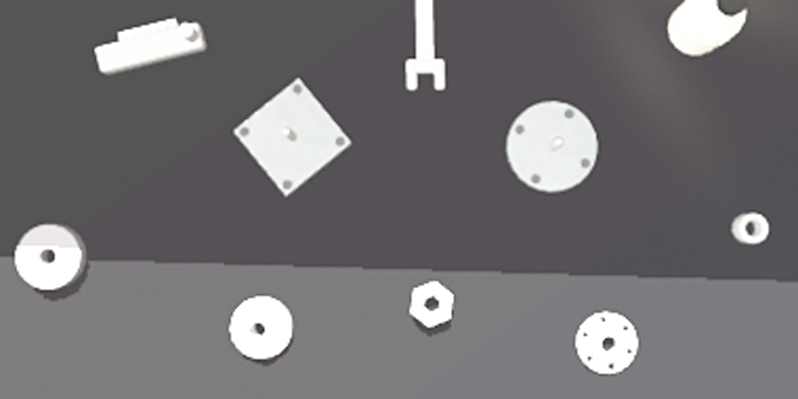

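The crop shows clean top-face outlines; the earlier threshold let the bench bleed in, so I'll raise it for the top view.

Run:
```python
from h import *
P={"wheel":((103,252),.02),"pulley":((204,286),.012),"nut":((286,275),.02),"flange":((369,293),.006),"sleeve":((437,239),.024),"sq":((219,195),.012),"rd":((343,200),.012)}
s=r.snapshot("top")
for k,(a,z) in P.items():
    c=blobs(s,a,165);w=np.array([ray(s,p[0],z) for p in c]);h=cv2.convexHull((w*1e4).astype(np.float32))
    M=cv2.moments(h);cen=np.array([M["m10"],M["m01"]])/M["m00"]/1e4
    rc=cv2.minAreaRect((w*1e3).astype(np.float32))
    print(k,np.round(cen,4),"mar",np.round(rc[0],1),np.round(rc[1],1),round(rc[2],1),"circ",np.round(cv2.minEnclosingCircle((w*1e3).astype(np.float32))[1]*2,1))
    g=cv2.cvtColor(s["pixels"],cv2.COLOR_RGB2GRAY)
    if k not in("sq","rd"):
        x,y=a;q=255-g[y-7:y+8,x-7:x+8].astype(float)
        q[q<80]=0;n,l,st,cc=cv2.connectedComponentsWithStats((q>0).astype(np.uint8))
        if n>1:
            zt={"pulley":.036,"flange":.018}.get(k,z)
            for i in range(1,n):
                if st[i,4]>4: print("   hole",st[i,4],np.round(ray(s,cc[i]+[x-7,y-7],zt),4))
    if k=="nut":
        w=(h[:,0]-cen*1e4)/10
        # flat direction: minimal support width
        A=np.radians(np.arange(0,60,1));
        W=[sum(np.ptp(w@[np.cos(t+j*np.pi/3),np.sin(t+j*np.pi/3)]) for j in range(3))/3 for t in A]
        print("nut flat-normal deg (world)",np.argmin(W),min(W),np.argmax(W),max(W))
    if k in("sq","rd"):
        print(" pred tip px",proj(s,[*cen,.062]))
```

```text
wheel [0.5315 0.3655] mar [531.5 365.3] [64.  61.7] 89.3 circ 65.2
   hole 32 [0.5325 0.3653]
pulley [0.4596 0.1579] mar [459.7 158.6] [60.2 59.8] 89.3 circ 63.3
   hole 22 [0.4607 0.1559]
nut [ 0.4811 -0.0108] mar [480.8 -10.6] [41.2 43.1] 89.3 circ 45.7
   hole 36 [ 0.4815 -0.011 ]
nut flat-normal deg (world) 21 41.37107785526374 51 44.97879087599437
flange [ 0.44   -0.1846] mar [ 439.5 -184.6] [60.1 60.7] 43.9 circ 62.2
   hole 27 [ 0.4403 -0.1839]
sleeve [ 0.5519 -0.3256] mar [ 552.4 -325.3] [33.1 29. ] 88.4 circ 34.8
   hole 6 [ 0.5642 -0.3136]
   hole 22 [ 0.5514 -0.3249]
   hole 28 [ 0.5373 -0.3239]
sq [0.6485 0.1261] mar [648.5 126.1] [84.9 84.3] 38.6 circ 116.4
 pred tip px [215.80852952 192.24031768]
rd [ 0.6358 -0.1329] mar [ 635.4 -133. ] [88.8 89.4] 44.1 circ 90.7
 pred tip px [345.61645635 197.14869746]
```

>>> step_arm(steps=[[0,0,0,0,0,-7.5,-1],[0,0,0,0,0,-7.5,-1],[0,0,0,0,0,0,-1]], force=25)

```text
clock: 0.62
tool_pos: [0.2531, 0.5714, 0.2556]
eef_rot: [0.078, 0.997, -0.0, -0.0]
contact_force: [0.3, -0.6, -0.3]
opening: 1.002
finger_force: 0.0
```

```bash
cat > d.py <<'E'
# usage: d.py x y z [x y z ...]  prints tool-frame shifts (cm) leg by leg from the measured pose
import sys
from h import *
from scipy.spatial.transform import Rotation as R
s=r.get_state();Q=R.from_quat(s["eef_rot"]);M=Q.as_matrix();p=s["tool_pos"]
print("t",round(s["clock"],2),"pos",np.round(p,4),"yaw_y",round(np.degrees(np.arctan2(M[1,1],M[0,1])),2),"tilt",np.round(np.degrees(np.arccos(-M[2,2])),2),"F",np.round(s["contact_force"],1),"open",round(s["opening"],3),"ff",round(s["finger_force"],1),"q7",round(s["q"][6],2))
v=np.array(sys.argv[1:],float).reshape(-1,3)
for t in v: print(t,"d cm",np.round(100*M.T@(t-p),2));p=t
E
python3 d.py .5 .25 .25  .44 -.1845 .12
```

```text
t 0.62 pos [0.2531 0.5714 0.2556] yaw_y 81.03 tilt 0.03 F [ 0.3 -0.6 -0.3] open 1.002 ff 0.0 q7 -0.01
[0.5  0.25 0.25] d cm [-29.4  -27.9    0.55]
[ 0.44   -0.1845  0.12  ] d cm [ -0.85 -43.85  13.01]
```

>>> step_arm(steps=[[-4.2,-4,0.1,0,0,0,-1],[-4.2,-4,0.1,0,0,0,-1],[-4.2,-4,0.1,0,0,0,-1],[-4.2,-4,0.1,0,0,0,-1],[-4.2,-4,0.1,0,0,0,-1],[-4.2,-4,0,0,0,0,-1],[-4.2,-4,0,0,0,0,-1],[0,-4,0,0,0,0,-1]])

```text
clock: 1.62
tool_pos: [0.4973, 0.207, 0.2505]
eef_rot: [0.081, 0.997, 0.0, 0.001]
contact_force: [-0.2, -0.2, 0.4]
opening: 1.002
finger_force: 0.0
```

>>> step_arm(steps=[[0,-5,1,0,0,0,-1],[0,-5,1,0,0,0,-1],[0,-5,2,0,0,0,-1],[0,-5,2,0,0,0,-1],[0,-5,2,0,0,0,-1],[-0.5,-5,2,0,0,0,-1],[-0.4,-5,2,0,0,0,-1],[0,-5,1,0,0,0,-1]])

```text
clock: 2.62
tool_pos: [0.4413, -0.1882, 0.1198]
eef_rot: [0.079, 0.997, -0.0, 0.0]
contact_force: [1.1, 0.2, 0.1]
opening: 0.998
finger_force: 0.0
```

```bash
python3 d.py .44 -.1845 .06 .44 -.1845 .026
```

```text
t 2.62 pos [ 0.4413 -0.1882  0.1198] yaw_y 80.97 tilt 0.01 F [1.1 0.2 0.1] open 0.998 ff 0.0 q7 1.19
[ 0.44   -0.1845  0.06  ] d cm [0.19 0.35 5.98]
[ 0.44   -0.1845  0.026 ] d cm [0.  0.  3.4]
```

>>> step_arm(steps=[[0.2,0.3,3,0,0,0,-1],[0,0,3,0,0,0,-1],[0,0,2,0,0,0,-1],[0,0,1.4,0,0,0,-1],[0,0,0,0,0,0,-1],[0,0,0,0,0,0,-1]])

```text
clock: 3.38
tool_pos: [0.4401, -0.1834, 0.0272]
eef_rot: [0.078, 0.997, -0.0, 0.0]
contact_force: [0.7, 0.8, 0.8]
opening: 1.004
finger_force: 0.0
```

```bash
python3 d.py .44 -.1845 .026
python3 - <<'E'
from h import *
s=r.snapshot("scene");cv2.imwrite("pics/s2.png",cv2.resize(s["pixels"][150:330,60:300,::-1],None,fx=3,fy=3))
E
```

```text
t 3.38 pos [ 0.4401 -0.1834  0.0272] yaw_y 81.09 tilt 0.05 F [0.7 0.8 0.8] open 1.004 ff 0.0 q7 1.1
[ 0.44   -0.1845  0.026 ] d cm [-0.01 -0.11  0.12]
```

View pics/s2.png

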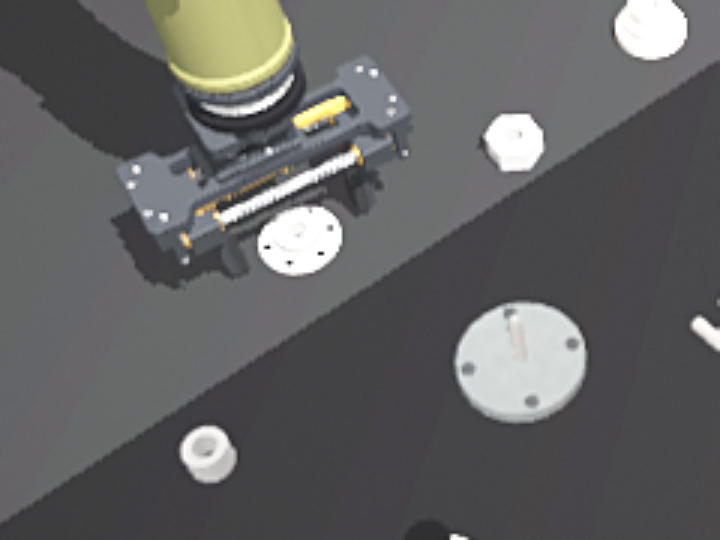

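The fingers straddle the hub at about (300,235) in the crop, with clear space on both sides.

>>> step_arm(steps=[[0,-0.1,0.15,0,0,0,1],[0,0,0,0,0,0,1],[0,0,0,0,0,0,1],[0,0,0,0,0,0,1],[0,0,0,0,0,0,1],[0,0,0,0,0,0,1],[0,0,0,0,0,0,1],[0,0,0,0,0,0,1]])

```text
clock: 4.42
tool_pos: [0.4395, -0.1844, 0.0252]
eef_rot: [0.077, 0.997, -0.0, -0.0]
contact_force: [-0.5, -0.7, 0.6]
opening: 0.363
finger_force: 25.0
```

```bash
python3 d.py .44 -.1845 .15  .6485 .126 .15
```

```text
t 4.42 pos [ 0.4395 -0.1844  0.0252] yaw_y 81.11 tilt 0.0 F [-0.5 -0.7  0.6] open 0.363 ff 25.0 q7 1.1
[ 0.44   -0.1845  0.15  ] d cm [ -0.05  -0.   -12.48]
[0.6485 0.126  0.15  ] d cm [-15.8  33.9  -0. ]
```

>>> step_arm(steps=[[0,0,-2,0,0,0,1],[0,0,-4,0,0,0,1],[0,0,-4,0,0,0,1],[-1,2,-2,0,0,0,1],[-2,4,0,0,0,0,1],[-2,4,0,0,0,0,1],[-2,4,0,0,0,0,1],[-2,4,0,0,0,0,1]])

```text
clock: 5.42
tool_pos: [0.5565, -0.0193, 0.145]
eef_rot: [0.077, 0.997, -0.0, -0.0]
contact_force: [-0.1, -0.8, -0.3]
opening: 0.365
finger_force: 25.0
```

>>> step_arm(steps=[[-2,4,0,0,0,0,1],[-2,4,0,0,0,0,1],[-2,4,0,0,0,0,1],[-0.8,3.9,0,0,0,0,1],[0,0,0,0,0,0,1],[0,0,0,0,0,0,1]])

```text
clock: 6.18
tool_pos: [0.6472, 0.1252, 0.1446]
eef_rot: [0.077, 0.997, -0.001, -0.001]
contact_force: [0.3, -0.8, -1.1]
opening: 0.365
finger_force: 25.0
```

```bash
python3 d.py .648 .126 .1  .648 .126 .037
```

```text
t 6.17 pos [0.6472 0.1252 0.1446] yaw_y 81.13 tilt 0.13 F [ 0.3 -0.8 -1.1] open 0.365 ff 25.0 q7 0.85
[0.648 0.126 0.1  ] d cm [-0.07  0.09  4.46]
[0.648 0.126 0.037] d cm [-0.01  0.01  6.3 ]
```

>>> step_arm(steps=[[-0.1,0.1,2,0,0,0,1],[0,0,2.4,0,0,0,1],[0,0,1,0,0,0,1],[0,0,1,0,0,0,1],[0,0,1,0,0,0,1],[0,0,0,0,0,0,1]])

```text
clock: 6.92
tool_pos: [0.6487, 0.1269, 0.0706]
eef_rot: [0.077, 0.997, -0.0, -0.001]
contact_force: [-1.4, -1.2, -2.2]
opening: 0.366
finger_force: 25.0
```

```bash
python3 d.py .648 .126 .037
python3 - <<'E'
from h import *
s=r.snapshot("scene");cv2.imwrite("pics/s3.png",cv2.resize(s["pixels"][130:270,240:420,::-1],None,fx=4,fy=4))
E
```

```text
t 6.92 pos [0.6487 0.1269 0.0706] yaw_y 81.13 tilt 0.06 F [-1.4 -1.2 -2.2] open 0.366 ff 25.0 q7 0.82
[0.648 0.126 0.037] d cm [ 0.06 -0.1   3.36]
```

View pics/s3.png

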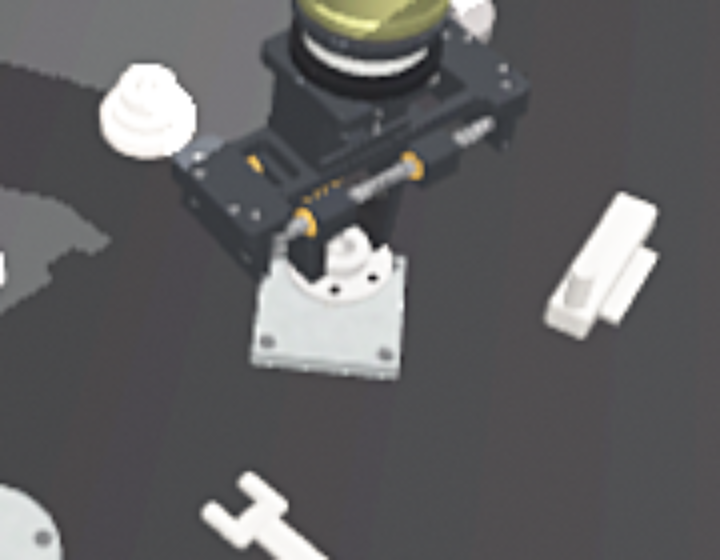

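The rod shows through the bore at (348,232) in the crop, so the flange is threaded; continuing down.

>>> step_arm(steps=[[0,-0.1,0.8,0,0,0,1],[0,0,0.8,0,0,0,1],[0,0,0.8,0,0,0,1],[0,0,0.5,0,0,0,1],[0,0,0.3,0,0,0,1],[0,0,0.1,0,0,0,1],[0,0,0,0,0,0,1],[0,0,0,0,0,0,1]])

```text
clock: 7.98
tool_pos: [0.6492, 0.1261, 0.0384]
eef_rot: [0.077, 0.997, 0.0, 0.0]
contact_force: [-0.1, 0.3, -1.0]
opening: 0.361
finger_force: 25.0
```

```bash
python3 d.py .648 .126 .037
```

```text
t 7.97 pos [0.6492 0.1261 0.0384] yaw_y 81.12 tilt 0.03 F [-0.1  0.3 -1. ] open 0.361 ff 25.0 q7 0.81
[0.648 0.126 0.037] d cm [ 0.11 -0.03  0.14]
```

Still hanging about 1 mm above; lower it to contact, then release.

>>> step_arm(steps=[[0,0,0.1,0,0,0,1],[0,0,0.1,0,0,0,1],[0,0,0,0,0,0,1],[0,0,0,0,0,0,1]])

```text
clock: 8.48
tool_pos: [0.6492, 0.1261, 0.0373]
eef_rot: [0.077, 0.997, 0.0, 0.0]
contact_force: [-1.2, -1.5, 5.6]
opening: 0.366
finger_force: 25.0
```

>>> step_arm(steps=[[0,0,0,0,0,0,-1],[0,0,0,0,0,0,-1],[0,0,0,0,0,0,-1],[0,0,0,0,0,0,-1],[0,0,-2,0,0,0,-1],[0,0,-4,0,0,0,-1],[0,0,-4,0,0,0,-1],[0,0,-2,0,0,0,-1]])

```text
clock: 9.48
tool_pos: [0.6503, 0.1265, 0.1598]
eef_rot: [0.078, 0.997, 0.001, 0.002]
contact_force: [-0.2, 0.3, 0.1]
opening: 0.998
finger_force: 0.0
```

```bash
python3 d.py .5318 .3655 .1 .5318 .3655 .024
```

```text
t 9.47 pos [0.6503 0.1265 0.1598] yaw_y 81.11 tilt 0.27 F [-0.2  0.3  0.1] open 0.998 ff 0.0 q7 0.86
[0.5318 0.3655 0.1   ] d cm [15.43 21.77  5.96]
[0.5318 0.3655 0.024 ] d cm [ 0.03 -0.02  7.6 ]
```

>>> step_arm(steps=[[3,4.3,0,0,0,0,-1],[3,4.3,0,0,0,0,-1],[3,4.3,1,0,0,0,-1],[3,4.3,2,0,0,0,-1],[3,4.3,2,0,0,0,-1],[0.4,0.3,1,0,0,0,-1],[0,0,0,0,0,0,-1],[0,0,0,0,0,0,-1]])

```text
clock: 10.48
tool_pos: [0.5322, 0.363, 0.0967]
eef_rot: [0.079, 0.997, -0.001, 0.001]
contact_force: [-0.2, -0.4, -0.5]
opening: 0.999
finger_force: 0.0
```

```bash
python3 d.py .5318 .3655 .022
```

```text
t 10.47 pos [0.5322 0.363  0.0967] yaw_y 80.95 tilt 0.11 F [-0.2 -0.4 -0.5] open 0.999 ff 0.0 q7 0.45
[0.5318 0.3655 0.022 ] d cm [0.09 0.24 7.47]
```

>>> step_arm(steps=[[0.1,0.25,2,0,0,0,-1],[0,0,2,0,0,0,-1],[0,0,1.5,0,0,0,-1],[0,0,1.2,0,0,0,-1],[0,0,0.7,0,0,0,-1],[0,0,0,0,0,0,-1],[0,0,0,0,0,0,-1]])

```text
clock: 11.35
tool_pos: [0.5302, 0.3681, 0.0227]
eef_rot: [0.077, 0.997, 0.0, 0.0]
contact_force: [-1.1, 0.2, 0.6]
opening: 1.001
finger_force: 0.0
```

>>> step_arm(steps=[[0,0,0,0,0,0,1],[0,0,0,0,0,0,1],[0,0,0,0,0,0,1],[0,0,0,0,0,0,1],[0,0,0,0,0,0,1],[0,0,0,0,0,0,1]])

```text
clock: 12.1
tool_pos: [0.53, 0.3676, 0.0225]
eef_rot: [0.077, 0.997, -0.0, 0.0]
contact_force: [-1.1, -1.7, 4.2]
opening: 0.706
finger_force: 25.0
```

```bash
python3 d.py .5318 .3655 .15 .6487 .126 .15
```

```text
t 12.1 pos [0.53   0.3676 0.0225] yaw_y 81.11 tilt 0.03 F [-1.1 -1.7  4.2] open 0.706 ff 25.0 q7 0.42
[0.5318 0.3655 0.15  ] d cm [ -0.21  -0.18 -12.75]
[0.6487 0.126  0.15  ] d cm [-1.525e+01 -2.186e+01  1.000e-02]
```

>>> step_arm(steps=[[0,0,-2,0,0,0,1],[0,0,-4,0,0,0,1],[0,0,-4,0,0,0,1],[-1,-1.5,-2,0,0,0,1],[-3,-4,0,0,0,0,1],[-3,-4,0,0,0,0,1],[-3,-4,0,0,0,0,1],[-3,-4,0,0,0,0,1]])

```text
clock: 13.1
tool_pos: [0.6319, 0.1713, 0.142]
eef_rot: [0.078, 0.997, -0.001, -0.0]
contact_force: [0.3, 0.8, -0.8]
opening: 0.698
finger_force: 25.0
```

>>> step_arm(steps=[[-2,-3,0,0,0,0,1],[-0.3,-1.4,0,0,0,0,1],[0,0,0,0,0,0,1],[0,0,0,0,0,0,1],[0,0,0,0,0,0,1]])

```text
clock: 13.72
tool_pos: [0.6466, 0.1303, 0.1424]
eef_rot: [0.076, 0.997, 0.001, -0.0]
contact_force: [0.6, 1.1, -0.8]
opening: 0.705
finger_force: 25.0
```

```bash
python3 d.py .6466 .1263 .095 .6466 .1263 .0525
```

```text
t 13.72 pos [0.6466 0.1303 0.1424] yaw_y 81.3 tilt 0.08 F [ 0.6  1.1 -0.8] open 0.705 ff 25.0 q7 0.85
[0.6466 0.1263 0.095 ] d cm [-0.07 -0.4   4.74]
[0.6466 0.1263 0.0525] d cm [-0.   -0.01  4.25]
```

>>> step_arm(steps=[[-0.05,-0.4,2,0,0,0,1],[0,0,2,0,0,0,1],[0,0,0.7,0,0,0,1],[0,0,0,0,0,0,1],[0,0,0,0,0,0,1]])

```text
clock: 14.35
tool_pos: [0.6476, 0.1242, 0.0958]
eef_rot: [0.077, 0.997, 0.0, 0.001]
contact_force: [0.1, 0.1, -0.3]
opening: 0.704
finger_force: 25.0
```

```bash
python3 d.py .6466 .1263 .0525
```

```text
t 14.35 pos [0.6476 0.1242 0.0958] yaw_y 81.13 tilt 0.07 F [ 0.1  0.1 -0.3] open 0.704 ff 25.0 q7 0.83
[0.6466 0.1263 0.0525] d cm [0.13 0.18 4.33]
```

>>> step_arm(steps=[[0.1,0.15,0.3,0,0,0,1],[0,0,0.7,0,0,0,1],[0,0,0.7,0,0,0,1],[0,0,0.7,0,0,0,1],[0,0,0,0,0,0,1]])

```text
clock: 14.98
tool_pos: [0.6458, 0.1253, 0.0703]
eef_rot: [0.077, 0.997, -0.0, -0.001]
contact_force: [0.4, 0.4, -1.3]
opening: 0.702
finger_force: 25.0
```

```bash
python3 d.py .6466 .1263 .0525
```

```text
t 14.97 pos [0.6458 0.1253 0.0703] yaw_y 81.12 tilt 0.09 F [ 0.4  0.4 -1.3] open 0.702 ff 25.0 q7 0.81
[0.6466 0.1263 0.0525] d cm [-0.07  0.11  1.78]
```

Bottom at about 48 mm, below the 62 mm tip, with no side force: threaded.

>>> step_arm(steps=[[-0.05,0.1,0.5,0,0,0,1],[0,0,0.5,0,0,0,1],[0,0,0.5,0,0,0,1],[0,0,0.2,0,0,0,1],[0,0,0.1,0,0,0,1],[0,0,0,0,0,0,1],[0,0,0,0,0,0,1]])

```text
clock: 15.85
tool_pos: [0.6471, 0.1264, 0.0534]
eef_rot: [0.077, 0.997, 0.0, 0.0]
contact_force: [-0.8, 0.2, -0.9]
opening: 0.705
finger_force: 25.0
```

```bash
python3 d.py .6466 .1263 .0525
```

```text
t 15.85 pos [0.6471 0.1264 0.0534] yaw_y 81.12 tilt 0.02 F [-0.8  0.2 -0.9] open 0.705 ff 25.0 q7 0.81
[0.6466 0.1263 0.0525] d cm [ 0.05 -0.02  0.09]
```

>>> step_arm(steps=[[0,0,0.1,0,0,0,1],[0,0,0.07,0,0,0,1],[0,0,0,0,0,0,1],[0,0,0,0,0,0,1]])

```text
clock: 16.35
tool_pos: [0.6472, 0.1264, 0.0525]
eef_rot: [0.077, 0.997, -0.0, 0.0]
contact_force: [-1.8, -0.7, 5.3]
opening: 0.701
finger_force: 25.0
```

>>> step_arm(steps=[[0,0,0,0,0,0,-1],[0,0,0,0,0,0,-1],[0,0,0,0,0,0,-1],[0,0,0,0,0,0,-1],[0,0,-2,0,0,0,-1],[0,0,-4,0,0,0,-1],[0,0,-3,0,0,0,-1],[0,0,0,0,0,0,-1]])

```text
clock: 17.35
tool_pos: [0.6491, 0.1271, 0.1456]
eef_rot: [0.078, 0.997, 0.001, 0.003]
contact_force: [0.5, -0.4, -0.6]
opening: 1.002
finger_force: 0.0
```

```bash
python3 d.py .481 -.011 .1 .481 -.011 .022
```

```text
t 17.35 pos [0.6491 0.1271 0.1456] yaw_y 81.1 tilt 0.4 F [ 0.5 -0.4 -0.6] open 1.002 ff 0.0 q7 0.85
[ 0.481 -0.011  0.1  ] d cm [ 14.5  -16.26   4.42]
[ 0.481 -0.011  0.022] d cm [ 0.05 -0.02  7.8 ]
```

>>> step_arm(steps=[[3,-3.3,0,0,0,0,-1],[3,-3.3,0,0,0,0,-1],[3,-3.3,1,0,0,0,-1],[3,-3.3,2,0,0,0,-1],[2.5,-3,1.5,0,0,0,-1],[0,0,0,0,0,0,-1],[0,0,0,0,0,0,-1]])

```text
clock: 18.23
tool_pos: [0.4797, -0.0106, 0.0966]
eef_rot: [0.077, 0.997, 0.001, 0.001]
contact_force: [-0.4, 0.8, 0.5]
opening: 1.0
finger_force: 0.0
```

```bash
python3 d.py .481 -.011 .022;  python3 - <<'E'
from h import *
s=r.snapshot("scene");cv2.imwrite("pics/s4.png",cv2.resize(s["pixels"][120:280,180:400,::-1],None,fx=3.5,fy=3.5))
E
```

```text
t 18.23 pos [ 0.4797 -0.0106  0.0966] yaw_y 81.14 tilt 0.09 F [-0.4  0.8  0.5] open 1.0 ff 0.0 q7 0.81
[ 0.481 -0.011  0.022] d cm [-0.13 -0.02  7.46]
```

View pics/s4.png

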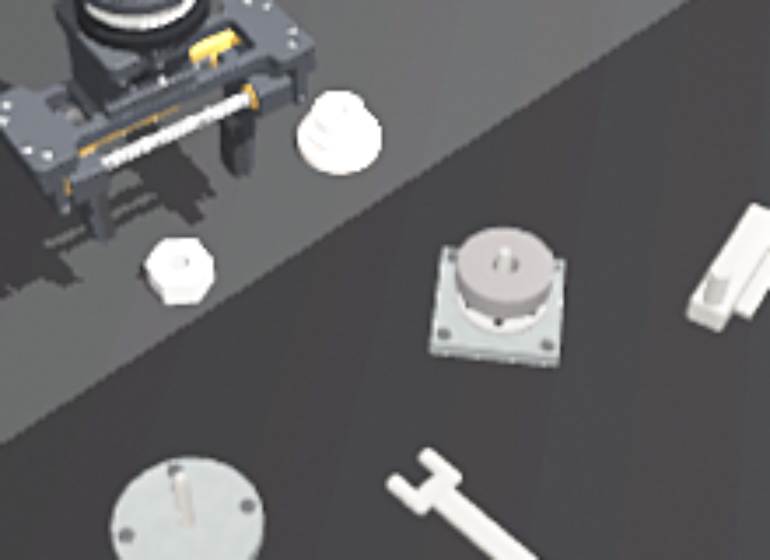

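The wheel sits level on the flange around (505,270) with the rod in its bore; the nut and pulley are untouched. Now the nut.

>>> step_arm(steps=[[-0.1,0,2,0,0,0,-1],[0,0,2,0,0,0,-1],[0,0,1.5,0,0,0,-1],[0,0,1.2,0,0,0,-1],[0,0,0.7,0,0,0,-1],[0,0,0,0,0,0,-1],[0,0,0,0,0,0,-1]])

```text
clock: 19.15
tool_pos: [0.48, -0.0114, 0.0228]
eef_rot: [0.077, 0.997, 0.0, 0.0]
contact_force: [-0.0, -0.2, 0.8]
opening: 0.999
finger_force: 0.0
```

>>> step_arm(steps=[[0,0,0,0,0,0,1],[0,0,0,0,0,0,1],[0,0,0,0,0,0,1],[0,0,0,0,0,0,1],[0,0,0,0,0,0,1],[0,0,0,0,0,0,1],[0,0,0,0,0,0,1],[0,0,0,0,0,0,1]])

```text
clock: 20.15
tool_pos: [0.4797, -0.0114, 0.0225]
eef_rot: [0.077, 0.997, 0.0, 0.0]
contact_force: [-0.3, 0.7, 0.3]
opening: 0.427
finger_force: 25.0
```

```bash
python3 d.py .481 -.011 .15 .6485 .126 .15
```

```text
t 20.15 pos [ 0.4797 -0.0114  0.0225] yaw_y 81.12 tilt 0.01 F [-0.3  0.7  0.3] open 0.427 ff 25.0 q7 0.76
[ 0.481 -0.011  0.15 ] d cm [ -0.12   0.06 -12.75]
[0.6485 0.126  0.15  ] d cm [-14.44  16.12   0.  ]
```

>>> step_arm(steps=[[0,0,-2,0,0,0,1],[0,0,-4,0,0,0,1],[0,0,-4,0,0,0,1],[-1.5,1.6,-2,0,0,0,1],[-3,3.3,0,0,0,0,1],[-3,3.3,0,0,0,0,1],[-3,3.3,0,0,0,0,1],[-2,3,0,0,0,0,1]])

```text
clock: 21.15
tool_pos: [0.6266, 0.1131, 0.1421]
eef_rot: [0.078, 0.997, -0.0, -0.0]
contact_force: [-0.1, 0.4, -1.3]
opening: 0.432
finger_force: 25.0
```

>>> step_arm(steps=[[-1.8,1.6,0,0,0,0,1],[0,0,2,0,0,0,1],[0,0,1.5,0,0,0,1],[0,0,0,0,0,0,1],[0,0,0,0,0,0,1],[0,0,0,0,0,0,1]])

```text
clock: 21.9
tool_pos: [0.6461, 0.1254, 0.1082]
eef_rot: [0.078, 0.997, 0.0, 0.001]
contact_force: [0.2, -0.6, -1.0]
opening: 0.429
finger_force: 25.0
```

```bash
python3 d.py .6473 .1262 .0725
```

```text
t 21.9 pos [0.6461 0.1254 0.1082] yaw_y 81.1 tilt 0.06 F [ 0.2 -0.6 -1. ] open 0.429 ff 25.0 q7 0.81
[0.6473 0.1262 0.0725] d cm [-0.1   0.09  3.57]
```

>>> step_arm(steps=[[-0.1,0.1,0.8,0,0,0,1],[0,0,0.7,0,0,0,1],[0,0,0.7,0,0,0,1],[0,0,0.5,0,0,0,1],[0,0,0,0,0,0,1],[0,0,0,0,0,0,1]])

```text
clock: 22.65
tool_pos: [0.6471, 0.1265, 0.0807]
eef_rot: [0.077, 0.997, 0.0, 0.0]
contact_force: [-0.2, 0.6, -2.2]
opening: 0.428
finger_force: 25.0
```

```bash
python3 d.py .6473 .1262 .0725
```

```text
t 22.65 pos [0.6471 0.1265 0.0807] yaw_y 81.12 tilt 0.02 F [-0.2  0.6 -2.2] open 0.428 ff 25.0 q7 0.79
[0.6473 0.1262 0.0725] d cm [-0.02 -0.02  0.82]
```

>>> step_arm(steps=[[0,0,0.4,0,0,0,1],[0,0,0.3,0,0,0,1],[0,0,0.15,0,0,0,1],[0,0,0.07,0,0,0,1],[0,0,0,0,0,0,1],[0,0,0,0,0,0,1]])

```text
clock: 23.4
tool_pos: [0.6469, 0.1263, 0.0726]
eef_rot: [0.077, 0.997, -0.0, 0.0]
contact_force: [-3.7, -1.7, 7.4]
opening: 0.43
finger_force: 25.0
```

```bash
python3 d.py .6473 .1262 .0725
```

```text
t 23.4 pos [0.6469 0.1263 0.0726] yaw_y 81.12 tilt 0.02 F [-3.7 -1.7  7.4] open 0.43 ff 25.0 q7 0.79
[0.6473 0.1262 0.0725] d cm [-0.04 -0.01  0.01]
```

Seated. Release and go to the sleeve (high, away from the bottle).

>>> step_arm(steps=[[0,0,0,0,0,0,-1],[0,0,0,0,0,0,-1],[0,0,0,0,0,0,-1],[0,0,0,0,0,0,-1],[0,0,-2,0,0,0,-1],[0,0,-4,0,0,0,-1],[0,0,-4,0,0,0,-1],[0,0,0,0,0,0,-1]])

```text
clock: 24.4
tool_pos: [0.6496, 0.1274, 0.1764]
eef_rot: [0.078, 0.997, 0.002, 0.004]
contact_force: [-0.6, 0.4, 0.1]
opening: 1.0
finger_force: 0.0
```

```bash
python3 d.py .5519 -.3255 .12 .5519 -.3255 .022;  python3 - <<'E'
from h import *
for n in("scene","top"):
    s=r.snapshot(n);cv2.imwrite(f"pics/{n}5.png",cv2.resize(s["pixels"][120:280,180:400,::-1],None,fx=3.5,fy=3.5))
E
```

```text
t 24.4 pos [0.6496 0.1274 0.1764] yaw_y 81.1 tilt 0.5 F [-0.6  0.4  0.1] open 1.0 ff 0.0 q7 0.84
[ 0.5519 -0.3255  0.12  ] d cm [  2.69 -46.28   5.43]
[ 0.5519 -0.3255  0.022 ] d cm [ 0.08 -0.04  9.8 ]
```

View pics/scene5.png

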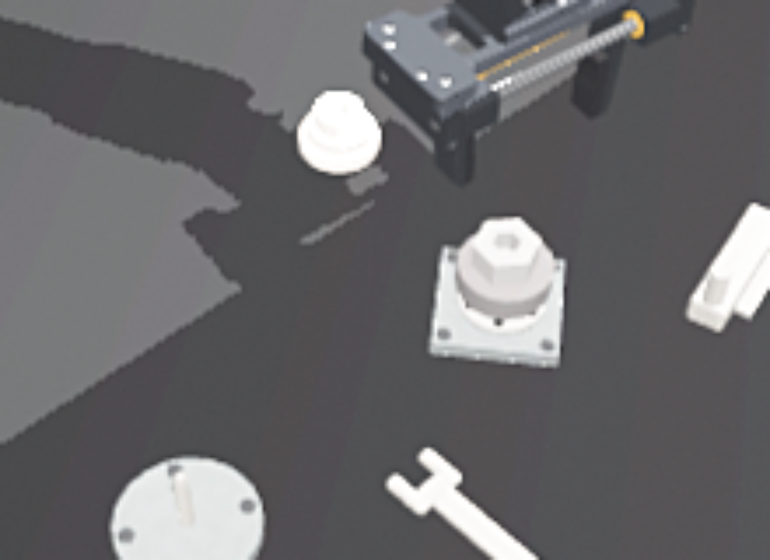

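The nut sits flat on the wheel around (505,250), the stack on the square base is complete.

>>> step_arm(steps=[[1,-5,0,0,0,0,-1],[1,-5,0,0,0,0,-1],[0.7,-5,0,0,0,0,-1],[0,-5,0,0,0,0,-1],[0,-5,0,0,0,0,-1],[0,-5,0,0,0,0,-1],[0,-5,1,0,0,0,-1],[0,-5,1.5,0,0,0,-1]])

```text
clock: 25.5
tool_pos: [0.5577, -0.2661, 0.1453]
eef_rot: [0.077, 0.997, 0.0, -0.001]
contact_force: [0.5, -0.6, 1.1]
opening: 1.003
finger_force: 0.0
```

>>> step_arm(steps=[[0,-4,1.5,0,0,0,-1],[0,-2.3,1.5,0,0,0,-1],[0,0,2,0,0,0,-1],[0,0,1,0,0,0,-1],[0,0,0,0,0,0,-1],[0,0,0,0,0,0,-1]])

```text
clock: 26.25
tool_pos: [0.5499, -0.3256, 0.0869]
eef_rot: [0.076, 0.997, 0.0, 0.001]
contact_force: [0.6, 0.8, -0.3]
opening: 1.002
finger_force: 0.0
```

```bash
python3 d.py .5519 -.3255 .022
```

```text
t 26.25 pos [ 0.5499 -0.3256  0.0869] yaw_y 81.24 tilt 0.07 F [ 0.6  0.8 -0.3] open 1.002 ff 0.0 q7 1.43
[ 0.5519 -0.3255  0.022 ] d cm [-0.19  0.03  6.49]
```

>>> step_arm(steps=[[-0.15,0,2,0,0,0,-1],[0,0,2,0,0,0,-1],[0,0,1.5,0,0,0,-1],[0,0,0.9,0,0,0,-1],[0,0,0,0,0,0,-1],[0,0,0,0,0,0,-1],[0,0,0,0,0,0,1],[0,0,0,0,0,0,1]])

```text
clock: 27.25
tool_pos: [0.5506, -0.3273, 0.0228]
eef_rot: [0.077, 0.997, -0.0, 0.0]
contact_force: [-0.8, -0.1, 0.0]
opening: 0.798
finger_force: 0.0
```

>>> step_arm(steps=[[0,0,0,0,0,0,1],[0,0,0,0,0,0,1],[0,0,0,0,0,0,1],[0,0,0,0,0,0,1],[0,0,0,0,0,0,1],[0,0,0,0,0,0,1],[0,0,0,0,0,0,1]])

```text
clock: 28.12
tool_pos: [0.5503, -0.3272, 0.0223]
eef_rot: [0.077, 0.997, -0.0, -0.0]
contact_force: [-0.1, -1.2, 0.3]
opening: 0.328
finger_force: 25.0
```

```bash
python3 d.py .5519 -.3255 .14 .6358 -.133 .14
```

```text
t 28.12 pos [ 0.5503 -0.3272  0.0223] yaw_y 81.12 tilt 0.0 F [-0.1 -1.2  0.3] open 0.328 ff 25.0 q7 1.4
[ 0.5519 -0.3255  0.14  ] d cm [ -0.13   0.19 -11.77]
[ 0.6358 -0.133   0.14  ] d cm [-5.32 20.31 -0.  ]
```

>>> step_arm(steps=[[0,0,-2,0,0,0,1],[0,0,-4,0,0,0,1],[0,0,-4,0,0,0,1],[-0.5,2,-1,0,0,0,1],[-1.2,4.5,0,0,0,0,1],[-1.2,4.5,0,0,0,0,1],[-1.2,4.5,0,0,0,0,1],[-1,4.5,0,0,0,0,1]])

```text
clock: 29.12
tool_pos: [0.6318, -0.1339, 0.1319]
eef_rot: [0.077, 0.997, 0.001, -0.001]
contact_force: [-0.2, 0.2, -0.7]
opening: 0.326
finger_force: 25.0
```

>>> step_arm(steps=[[-0.1,0.4,1,0,0,0,1],[0,0,1.5,0,0,0,1],[0,0,1,0,0,0,1],[0,0,0,0,0,0,1],[0,0,0,0,0,0,1],[0,0,0,0,0,0,1]])

```text
clock: 29.88
tool_pos: [0.6335, -0.134, 0.0978]
eef_rot: [0.078, 0.997, 0.0, 0.0]
contact_force: [0.8, 0.4, -0.3]
opening: 0.334
finger_force: 25.0
```

```bash
python3 d.py .6342 -.1327 .0343
```

```text
t 29.88 pos [ 0.6335 -0.134   0.0978] yaw_y 81.08 tilt 0.06 F [ 0.8  0.4 -0.3] open 0.334 ff 25.0 q7 1.15
[ 0.6342 -0.1327  0.0343] d cm [-0.04  0.14  6.35]
```

>>> step_arm(steps=[[-0.05,0.1,0.7,0,0,0,1],[0,0,0.7,0,0,0,1],[0,0,0.7,0,0,0,1],[0,0,0.7,0,0,0,1],[0,0,0,0,0,0,1],[0,0,0,0,0,0,1]])

```text
clock: 30.62
tool_pos: [0.634, -0.1327, 0.0694]
eef_rot: [0.077, 0.997, 0.0, 0.0]
contact_force: [0.6, 0.5, -0.2]
opening: 0.329
finger_force: 25.0
```

```bash
python3 d.py .6342 -.1327 .0343
```

```text
t 30.62 pos [ 0.634  -0.1327  0.0694] yaw_y 81.12 tilt 0.01 F [ 0.6  0.5 -0.2] open 0.329 ff 25.0 q7 1.14
[ 0.6342 -0.1327  0.0343] d cm [-0.02  0.    3.51]
```

Threaded with no side force (bottom at 47 mm).

>>> step_arm(steps=[[0,0,0.8,0,0,0,1],[0,0,0.8,0,0,0,1],[0,0,0.8,0,0,0,1],[0,0,0.6,0,0,0,1],[0,0,0.35,0,0,0,1],[0,0,0.15,0,0,0,1],[0,0,0,0,0,0,1],[0,0,0,0,0,0,1]])

```text
clock: 31.62
tool_pos: [0.6341, -0.1327, 0.0345]
eef_rot: [0.077, 0.997, 0.0, 0.0]
contact_force: [-0.6, 0.1, -1.4]
opening: 0.325
finger_force: 25.0
```

```bash
python3 d.py .6342 -.1327 .0343
```

```text
t 31.62 pos [ 0.6341 -0.1327  0.0345] yaw_y 81.12 tilt 0.03 F [-0.6  0.1 -1.4] open 0.325 ff 25.0 q7 1.12
[ 0.6342 -0.1327  0.0343] d cm [-0.01  0.    0.02]
```

>>> step_arm(steps=[[0,0,0.07,0,0,0,1],[0,0,0.03,0,0,0,1],[0,0,0,0,0,0,1],[0,0,0,0,0,0,1]])

```text
clock: 32.12
tool_pos: [0.6341, -0.1327, 0.0342]
eef_rot: [0.077, 0.997, -0.0, 0.0]
contact_force: [-1.7, -0.3, 6.1]
opening: 0.325
finger_force: 25.0
```

>>> step_arm(steps=[[0,0,0,0,0,0,-1],[0,0,0,0,0,0,-1],[0,0,0,0,0,0,-1],[0,0,0,0,0,0,-1],[0,0,-2,0,0,0,-1],[0,0,-4,0,0,0,-1],[0,0,-4,0,0,0,-1],[0,0,-3,0,0,0,-1]])

```text
clock: 33.12
tool_pos: [0.6346, -0.1327, 0.1667]
eef_rot: [0.077, 0.997, 0.0, 0.002]
contact_force: [-0.1, 0.7, -0.1]
opening: 0.998
finger_force: 0.0
```

```bash
python3 d.py .46 .1575 .15 .46 .1575 .0425
```

```text
t 33.12 pos [ 0.6346 -0.1327  0.1667] yaw_y 81.12 tilt 0.18 F [-0.1  0.7 -0.1] open 0.998 ff 0.0 q7 1.19
[0.46   0.1575 0.15  ] d cm [21.74 25.97  1.61]
[0.46   0.1575 0.0425] d cm [ 0.03 -0.   10.75]
```

>>> step_arm(steps=[[4,3,0,0,0,0,-1],[4,4,0,0,0,0,-1],[4,4,0,0,0,0,-1],[4,4,0,0,0,0,-1],[4,4,0,0,0,0,-1],[1.7,4,1,0,0,0,-1],[0,3,1,0,0,0,-1],[0,0,1,0,0,0,-1]])

```text
clock: 34.12
tool_pos: [0.4604, 0.1611, 0.1343]
eef_rot: [0.075, 0.997, 0.002, 0.001]
contact_force: [0.3, -0.6, -0.1]
opening: 0.996
finger_force: 0.0
```

>>> step_arm(steps=[[0,0,2,0,0,0,-1],[0,0,2,0,0,0,-1],[0,0,0,0,0,0,-1],[0,0,0,0,0,0,-1]])

```text
clock: 34.62
tool_pos: [0.46, 0.1569, 0.094]
eef_rot: [0.078, 0.997, -0.0, 0.0]
contact_force: [0.4, 0.7, -0.0]
opening: 0.999
finger_force: 0.0
```

```bash
python3 d.py .46 .1575 .0425
```

```text
t 34.62 pos [0.46   0.1569 0.094 ] yaw_y 81.05 tilt 0.04 F [ 0.4  0.7 -0. ] open 0.999 ff 0.0 q7 0.51
[0.46   0.1575 0.0425] d cm [0.01 0.05 5.15]
```

>>> step_arm(steps=[[0,0,2,0,0,0,-1],[0,0,1.5,0,0,0,-1],[0,0,1.2,0,0,0,-1],[0,0,0.4,0,0,0,-1],[0,0,0,0,0,0,-1],[0,0,0,0,0,0,-1],[0,0,0,0,0,0,1],[0,0,0,0,0,0,1]])

```text
clock: 35.62
tool_pos: [0.4597, 0.1577, 0.0425]
eef_rot: [0.077, 0.997, 0.0, 0.0]
contact_force: [-0.1, -0.0, -0.1]
opening: 0.798
finger_force: 0.0
```

>>> step_arm(steps=[[0,0,0,0,0,0,1],[0,0,0,0,0,0,1],[0,0,0,0,0,0,1],[0,0,0,0,0,0,1],[0,0,0,0,0,0,1],[0,0,0,0,0,0,1],[0,0,0,0,0,0,1]])

```text
clock: 36.5
tool_pos: [0.4596, 0.1576, 0.0423]
eef_rot: [0.077, 0.997, -0.0, -0.0]
contact_force: [-0.3, -0.5, 0.6]
opening: 0.395
finger_force: 25.0
```

```bash
python3 d.py .46 .1575 .17 .6358 -.133 .17
python3 - <<'E'
from h import *
s=r.snapshot("scene");cv2.imwrite("pics/s6.png",cv2.resize(s["pixels"][100:310,170:370,::-1],None,fx=2.8,fy=2.8))
E
```

```text
t 36.5 pos [0.4596 0.1576 0.0423] yaw_y 81.12 tilt 0.01 F [-0.3 -0.5  0.6] open 0.395 ff 25.0 q7 0.48
[0.46   0.1575 0.17  ] d cm [-4.000e-02 -1.000e-02 -1.277e+01]
[ 0.6358 -0.133   0.17  ] d cm [-21.85 -25.99   0.  ]
```

View pics/s6.png

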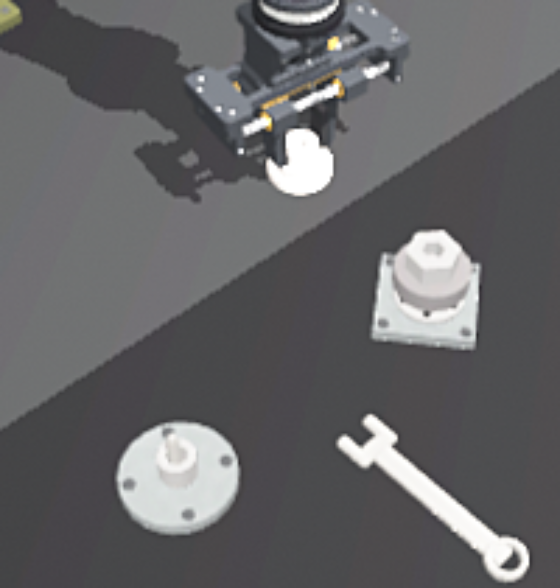

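The sleeve sits on the round base at (175,465) around the rod; the pulley at (300,165) is gripped by its top step.

>>> step_arm(steps=[[0,0,-2,0,0,0,1],[0,0,-4,0,0,0,1],[0,0,-4,0,0,0,1],[0,-2,-2,0,0,0,1],[-2,-4,0,0,0,0,1],[-3,-4,0,0,0,0,1],[-4,-4,0,0,0,0,1],[-4,-4,0,0,0,0,1]])

```text
clock: 37.55
tool_pos: [0.5607, -0.0417, 0.1622]
eef_rot: [0.077, 0.997, 0.0, -0.0]
contact_force: [1.1, 1.3, -2.1]
opening: 0.39
finger_force: 25.0
```

>>> step_arm(steps=[[-4,-4,0,0,0,0,1],[-3,-2,0,0,0,0,1],[-1.8,-2,0,0,0,0,1],[0,0,2,0,0,0,1],[0,0,1.5,0,0,0,1],[0,0,0,0,0,0,1],[0,0,0,0,0,0,1],[0,0,0,0,0,0,1]])

```text
clock: 38.55
tool_pos: [0.6352, -0.1323, 0.128]
eef_rot: [0.077, 0.997, 0.0, 0.001]
contact_force: [0.4, -0.4, -1.8]
opening: 0.391
finger_force: 25.0
```

```bash
python3 d.py .6354 -.133 .0783
```

```text
t 38.55 pos [ 0.6352 -0.1323  0.128 ] yaw_y 81.16 tilt 0.06 F [ 0.4 -0.4 -1.8] open 0.391 ff 25.0 q7 1.15
[ 0.6354 -0.133   0.0783] d cm [-0.02 -0.06  4.97]
```

>>> step_arm(steps=[[0,-0.05,1,0,0,0,1],[0,0,0.8,0,0,0,1],[0,0,0.7,0,0,0,1],[0,0,0.6,0,0,0,1],[0,0,0.4,0,0,0,1],[0,0,0,0,0,0,1],[0,0,0,0,0,0,1]])

```text
clock: 39.42
tool_pos: [0.635, -0.1333, 0.0925]
eef_rot: [0.077, 0.997, 0.0, 0.0]
contact_force: [-0.0, -0.3, -1.3]
opening: 0.394
finger_force: 25.0
```

```bash
python3 d.py .6354 -.133 .0783
```

```text
t 39.42 pos [ 0.635  -0.1333  0.0925] yaw_y 81.12 tilt 0.03 F [-0.  -0.3 -1.3] open 0.394 ff 25.0 q7 1.13
[ 0.6354 -0.133   0.0783] d cm [-0.03  0.04  1.42]
```

>>> step_arm(steps=[[0,0,0.5,0,0,0,1],[0,0,0.5,0,0,0,1],[0,0,0.25,0,0,0,1],[0,0,0.15,0,0,0,1],[0,0,0.08,0,0,0,1],[0,0,0,0,0,0,1],[0,0,0,0,0,0,1]])

```text
clock: 40.3
tool_pos: [0.635, -0.1333, 0.0784]
eef_rot: [0.077, 0.997, -0.0, 0.0]
contact_force: [-2.4, -0.0, 4.8]
opening: 0.394
finger_force: 25.0
```

```bash
python3 d.py .6354 -.133 .0783
```

```text
t 40.3 pos [ 0.635  -0.1333  0.0784] yaw_y 81.12 tilt 0.04 F [-2.4 -0.   4.8] open 0.394 ff 25.0 q7 1.12
[ 0.6354 -0.133   0.0783] d cm [-0.03  0.04  0.01]
```

Contact at the expected height; release, rise, and check.

>>> step_arm(steps=[[0,0,0,0,0,0,-1],[0,0,0,0,0,0,-1],[0,0,0,0,0,0,-1],[0,0,0,0,0,0,-1],[0,0,-2,0,0,0,-1],[0,0,-4,0,0,0,-1],[0,0,-4,0,0,0,-1],[4,0,-2,0,0,0,-1]])

```text
clock: 41.3
tool_pos: [0.5987, -0.127, 0.2013]
eef_rot: [0.078, 0.997, 0.0, 0.004]
contact_force: [-0.2, 0.7, 1.4]
opening: 1.001
finger_force: 0.0
```

>>> step_arm(steps=[[4,0,0,0,0,0,-1],[4,0,0,0,0,0,-1],[2,0,0,0,0,0,-1],[0,0,0,0,0,0,-1],[0,0,0,0,0,0,-1]])

```text
clock: 41.92
tool_pos: [0.4982, -0.1118, 0.1983]
eef_rot: [0.078, 0.997, 0.0, 0.001]
contact_force: [0.5, -0.4, 0.7]
opening: 0.999
finger_force: 0.0
```

```bash
python3 d.py
python3 - <<'E'
from h import *
s=r.snapshot("scene");cv2.imwrite("pics/s7.png",cv2.resize(s["pixels"][150:390,100:420,::-1],None,fx=2.4,fy=2.4))
E
```

```text
t 41.92 pos [ 0.4982 -0.1118  0.1983] yaw_y 81.11 tilt 0.17 F [ 0.5 -0.4  0.7] open 0.999 ff 0.0 q7 1.08
```

View pics/s7.png

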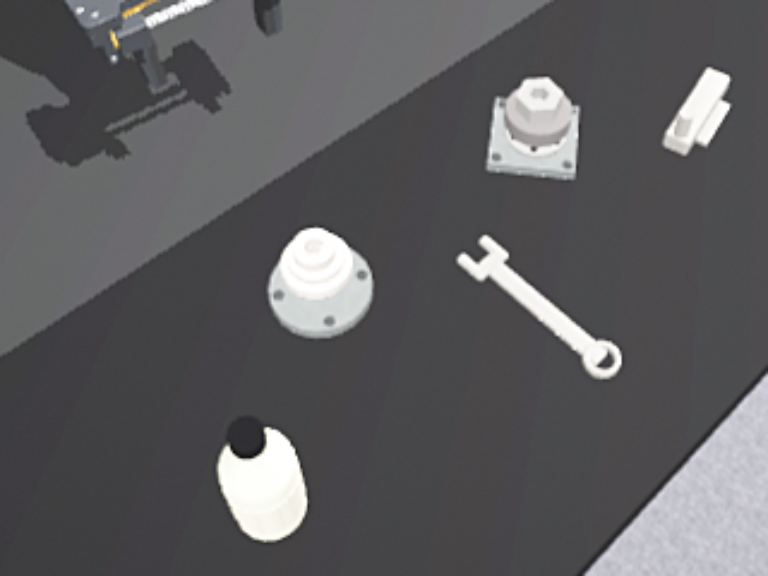

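Both stacks stand level, with the pulley at (318,265) and the nut stack at (540,115); the bystanders have not moved and the gripper is clear.

```bash
python3 -c "
from plant import r
print(r.finish_job())"
```

```text
the job is handed in; nothing more can be done
None
```

Both spindles are made up as asked and the job is handed in at about 42 s: flange, wheel and nut on the square base, sleeve and pulley on the round one, all seated and let go, with the bystanders left where they were.

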